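# Close the tea-room boiler's port and wind its rinse timer

## Task

Pick out the blue cover whose holes line up with the four studs on the boiler's sloping port, and set it on the studs, handle outwards, flat against the plate and released. Then wind the brass key of the spring timer clockwise until it is fully wound, to start the rinse. Leave the other covers and the tea things where they are.

Things in the scene. Friction and masses are not known exactly. Their poses are not given: they have to be found in the camera images.
- port (a point): Centre of the stud plate's flat outer face (steel, 150 x 130 mm) on the boiler's sloping front; fixed. z: outward normal, leaning 32 degrees from vertical, roughly towards the robot; y level across the face, x up the slope. Four brass studs, 10 mm thick, tapered tips, stand 23 mm out of the face at (x, y) = (+-22, +-38) mm. The face is clear all round.
- boiler: White boiler housing that carries the stud plate; fixed; z up, front to -x. Origin on the table, 105 mm below the middle of the slope. Housing 190 mm wide (y), x -85 to 115 mm, 158 mm high at the back. Beside it a steel drum, 176 mm wide, 222 mm high with its knob, axis at (x, y) = (70, 205) mm.
- cover_a_handle (a point): Loose blue square flange cover, 110 x 110 x 8 mm, about 0.3 kg, handle up. Point: centre of its black handle bar (80 mm along y, 16 wide in x, 18 high), above the cover's centre and 38 mm above its flat underside; z from cover to handle. Through-holes 15 mm wide at (x, y) mm: (+-30, +-30), four holes in a square.
- cover_b_handle (a point): Loose blue square flange cover, 110 x 110 x 8 mm, about 0.3 kg, handle up. Point: centre of its black handle bar (80 mm along y, 16 wide in x, 18 high), above the cover's centre and 38 mm above its flat underside; z from cover to handle. Through-holes 15 mm wide at (x, y) mm: (+-22, +-38), four holes in an oblong.
- cover_c_handle (a point): Loose blue square flange cover, 110 x 110 x 8 mm, about 0.3 kg, handle up. Point: centre of its black handle bar (80 mm along y, 16 wide in x, 18 high), above the cover's centre and 38 mm above its flat underside; z from cover to handle. Through-holes 15 mm wide at (x, y) mm: (22, -38), (22, 38) and (-22, 0), three holes in a triangle.
- cover_b: The cover with the oblong of four holes: same axes as cover_b_handle, origin at the centre of its underside.
- key_wing (a point): Centre of the brass wing of the winding key, on its upright axis, 105 mm above the table, on top of the spring timer (white box 100 x 100 x 60 mm, fixed). The wing is 64 mm long (this point's x), 10 mm thick (y), 38 mm high (z, up), its lower edge 20 mm above the dial; it turns with the key.
- key (a joint): How far the key is wound, rad. It grows as the key is turned clockwise seen from above; 3.4 is the stop (fully wound). It starts part wound. The spring torque rises to about 0.1 N m, the ratchet friction is 0.15 N m, and the key stays where it is let go.
- paper_cup: White paper cup, 72 mm wide, 85 mm high, loose; origin under its centre. A bystander.
- mug: Blue mug, 72 mm wide, 85 mm high, loose; origin under its centre. A bystander.
- coffee_jar: Amber jar with black cap, 80 mm wide, 130 mm high, loose; origin under its centre. A bystander.
- tea_tin: Tin with yellow label, 76 mm wide, 110 mm high, loose; origin under its centre. A bystander.
- sugar_jar: White jar with red cap, 72 mm wide, 100 mm high, loose; origin under its centre. A bystander.
- spoon: Steel spoon, 150 mm long along its x, lying flat, loose; origin under its middle. A bystander.
- tea_box: Green tea box, 80 x 140 x 60 mm, loose; origin under its centre. A bystander.
Mind the look-alikes: they are no part of the job. What is shaped like the part that bears key_wing but green is not meant.

How it is judged:
By the outcome, as a careful person would: the job done as asked, in the order asked, and still so for the second after the job is handed in, with the robot touching nothing.
It also fails if it takes over 67 s, if anything falls off the work surface, if the arm or the gripper's body presses on something with over 40 N, if the wrist force passes 120 N, or if a joint passes its speed limit or range.

## Robot

A 6-joint arm with a two-finger parallel gripper is mounted at the origin on the work surface. World frame = base frame: x ahead of the robot, y to its left, z up, the work surface at z = 0. Lengths are in m, angles in rad, forces in N, time in s.
With the tool pointing down it reaches from about 0.3 to 0.85 m from the base axis. Payload 5.4 kg.
Tool frame: the origin (TCP) lies on the centre line of the jaws, within the pads' length; the fingertips stand 14 mm ahead of it and the grasp point (between the pads) lies 5 mm behind it (nose_length is the distance from the TCP to the fingertips, in m); y points along the fingers, x is the direction in which the jaws open and shut, and the axes are right-handed (so a half turn about y gives the same grasp; the last joint's range is limited). The gripper opens to 85 mm and grips with 20 to 120 N. Pads are 22 mm wide; open, the fingers measure 114 mm over their backs; the gripper's body (76 mm by 85 mm) begins 54 mm behind the grasp point. The pads swing forward as they close: fully open they stand 13 mm farther back than shut.
Start: joints at [-1.348, 0.158, 1.597, -0, 1.386, -0.21], TCP at [0.241, -0.522, 0.245] pointing down, gripper open.
Joint ranges: [-2.91, 2.91], [-0.94, 2.29], [0.18, 2.7], [-1.29, 4.43], [0.17, 2.64], [-3, 3]. Speed limits (rad/s): [2.57, 2.57, 3.14, 3.14, 3.14, 3.14].

## Interface

Orientations are given as a unit quaternion [x, y, z, w].
In Python, from workcell import * gives the robot as it stands. Calls block until the motion is done:
- goto(position, orientation): joint-space move of the TCP to a pose.
- move_linear(position, rotation=None, feed=0.15): straight line of the TCP; rotation=None keeps the orientation; feed is the mean speed in m/s.
- move_j(angles): joint-space move.
- ungrasp() and clamp(): open the fingers fully, or close them until they stop; the grip force is fixed at half the most.
- hold(seconds).
- inverse_kinematics(position, orientation): joint angles nearest the present ones, or None.
- camera(name): name is "side" or "top" or "wrist"; returns a dict with "pixels" (400x640x3 uint8, red, green, blue), "camera_matrix" (3x3 intrinsics, pixels), "rvec" (rotation vector, rad) and "tvec" (3), from world to camera coordinates, as OpenCV has them; the wrist camera has in their place "mount" (4x4, takes a point from camera to tool coordinates, whose origin is the TCP and whose axes are the tool frame's). Camera axes: x right, y down, z forward; pixel columns grow to the right and rows downward; lengths in m; the calibration is good to about 2 mm. A picture is of the moment at which its call begins: read the wrist's pose just before it. There is no depth.
A pose or a line that the arm cannot do raises Unreachable and nothing moves.
- hand_in(): hands the job in, once; it reports no verdict.
Readings, each from a call of its own:
- get_t(): time.
- get_qpos(): joint angles.
- get_dq(): joint speeds.
- get_joint_torque(): joint torques, N m.
- get_position(): TCP position.
- get_eef_rot(): TCP orientation.
- get_ft_force(): force on the tool from outside, world axes, zero at the start.
- get_wrist_torque(): the same for the moment, N m.
- get_grip_width(): finger opening in m.
Only numpy, scipy, OpenCV 4.12 (cv2) and the standard library are available. Lean on these libraries where they do the work, as an engineer would, in place of code of your own. Each camera call takes 0.05 s, during which the arm holds its last target.

## Working session

There is one attempt and no reset: what is moved stays moved. The work goes in short steps, each a Python script; the robot and the scene stay as the last script left them, time stands still between calls to the robot, and variables do not carry over. Pictures are saved under pics/ and viewed, and the job is handed in when it is done.

```bash
mkdir -p pics; ls; python3 - <<'E'
from workcell import *
import cv2
for n in ["side","top","wrist"]:
    c=camera(n); cv2.imwrite(f"pics/{n}0.png",c["pixels"][:,:,::-1])
    print(n,c["camera_matrix"],c.get("rvec"),c.get("tvec"),c.get("mount"))
print(get_t(),get_eef_rot(),get_position())
E
```

```text
pics
side [[384.4373595    0.         314.29064951]
 [  0.         384.4373595  201.80856052]
 [  0.           0.           1.        ]] [ 0.12936989 -2.787809    1.30605324] [0.57039834 0.13196825 0.89125046] None
top [[422.7053709    0.         318.53653359]
 [  0.         422.7053709  212.67313831]
 [  0.           0.           1.        ]] [ 2.11618668 -2.18293877  0.08903307] [-0.02118914  0.56911774  1.10357556] None
wrist [[307.48387876   0.         315.94177966]
 [  0.         307.48387876 198.97951175]
 [  0.           0.           1.        ]] None None [[ 9.99999098e-01 -7.55860360e-04  1.11042019e-03  2.61911738e-04]
 [-1.29078641e-03 -3.11916762e-01  9.50108556e-01 -1.30136057e-01]
 [-3.71790724e-04 -9.50109132e-01 -3.11917456e-01  8.06303192e-02]
 [ 0.00000000e+00  0.00000000e+00  0.00000000e+00  1.00000000e+00]]
0.15 [-0.59532811  0.38135701 -0.38062306  0.59605147] [ 0.24102938 -0.52156396  0.24452329]
```

View pics/side0.png

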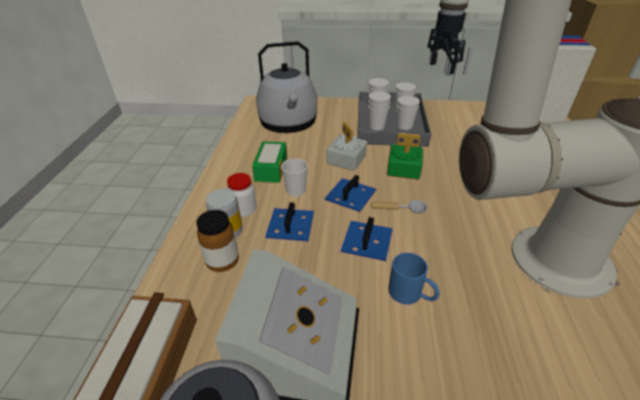

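View pics/top0.png

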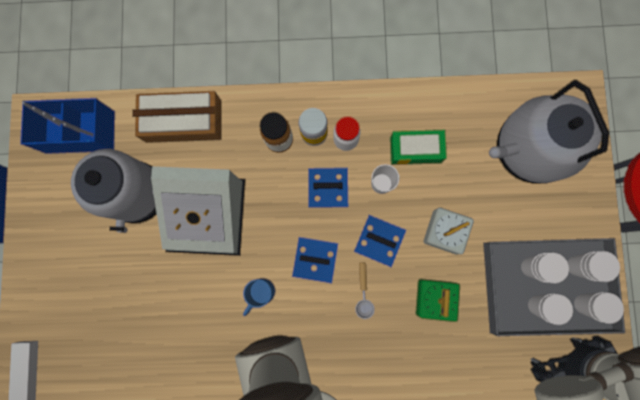

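View pics/wrist0.png

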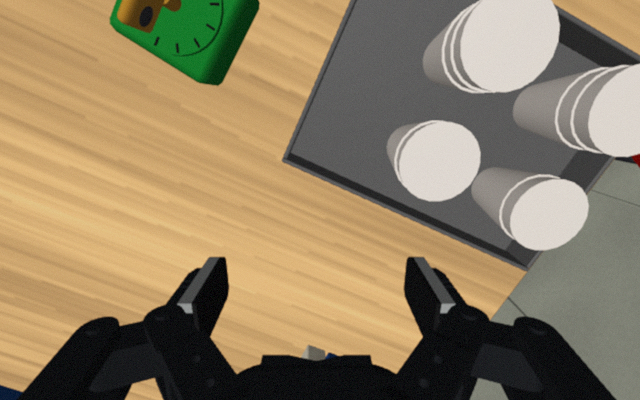

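Three blue covers show in the top view at about (328,187), (315,260) and (380,240). There are two timers: white at (450,230) and green at (438,300). I'll enlarge them to read the holes.

```bash
python3 - <<'E'
import cv2,numpy as np
t=cv2.imread("pics/top0.png")
a=cv2.resize(t[155:330,280:480],(800,700),interpolation=cv2.INTER_CUBIC)[:600]
cv2.imwrite("pics/topcrop.png",a)
b=cv2.resize(t[155:265,140:250],(600,600),interpolation=cv2.INTER_CUBIC)
cv2.imwrite("pics/portcrop.png",b)
s=cv2.imread("pics/side0.png")
cv2.imwrite("pics/sidecrop.png",cv2.resize(s[110:270,250:440],(712,600),interpolation=cv2.INTER_CUBIC))
E
```

```text
(no output)
```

View pics/topcrop.png

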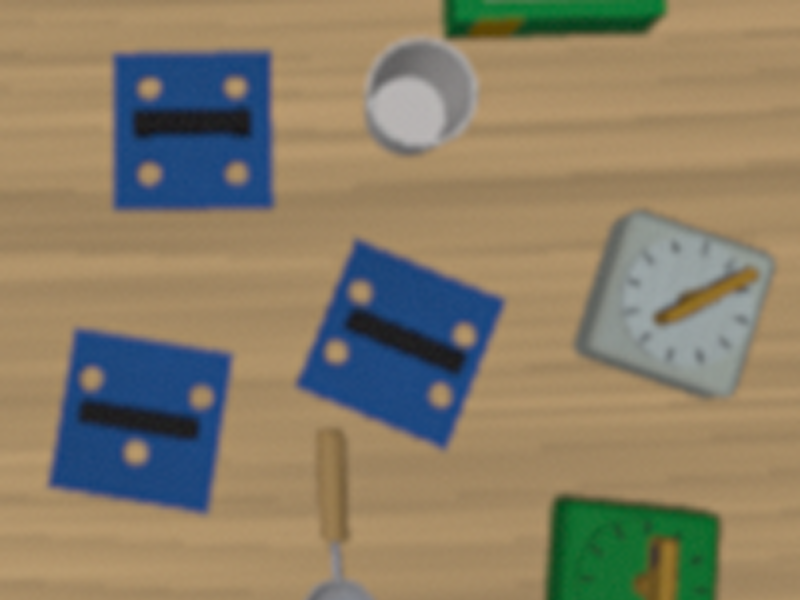

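View pics/portcrop.png

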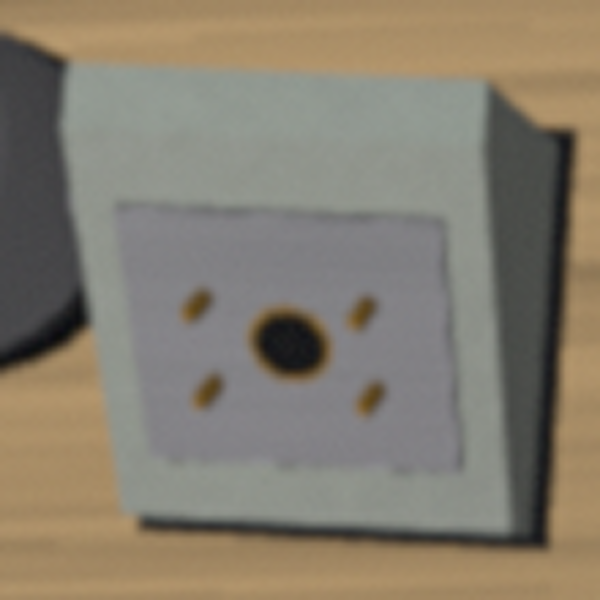

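View pics/sidecrop.png

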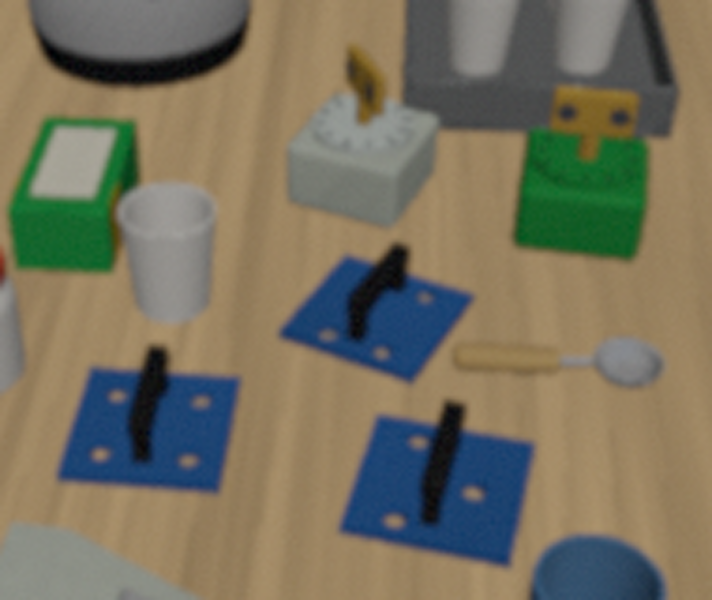

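Cover_b, the oblong four-hole cover, is at top (380,240). The square one is at (328,187) and the triangle one at (315,260). The white timer at (450,230) is the one meant, since the task excludes the green one at (438,300). Next is an enlarged look at the port and key in the side view.

```bash
python3 - <<'E'
import cv2,numpy as np
s=cv2.imread("pics/side0.png")
cv2.imwrite("pics/sideport.png",cv2.resize(s[245:365,215:365],(750,600),interpolation=cv2.INTER_CUBIC))
cv2.imwrite("pics/sidekey.png",cv2.resize(s[115:215,320:420],(600,600),interpolation=cv2.INTER_CUBIC))
E
```

```text
(no output)
```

View pics/sideport.png

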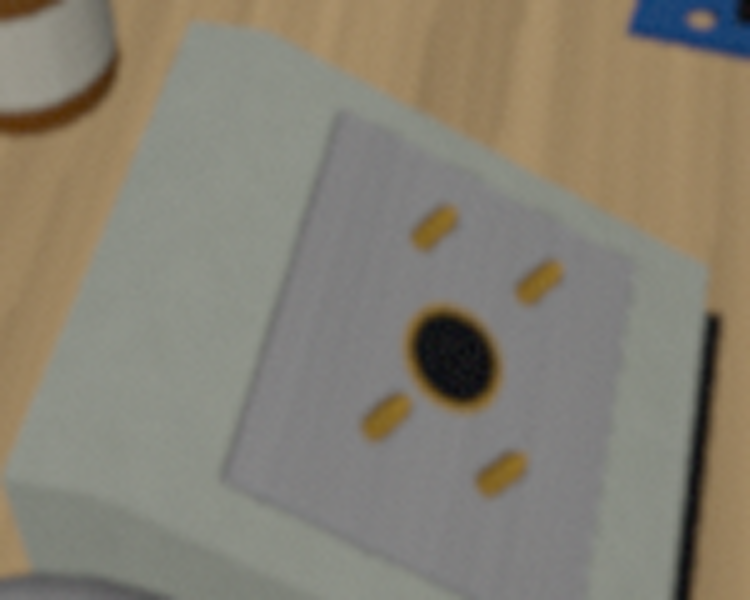

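View pics/sidekey.png

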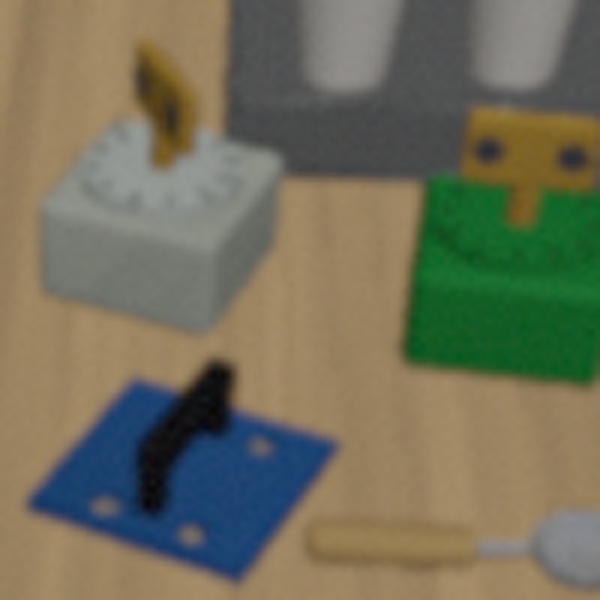

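```bash
cat > h.py <<'E'
import numpy as np, cv2
from scipy.optimize import least_squares
from scipy.spatial.transform import Rotation as R
Kt=np.array([[422.7053709,0,318.53653359],[0,422.7053709,212.67313831],[0,0,1]])
Ks=np.array([[384.4373595,0,314.29064951],[0,384.4373595,201.80856052],[0,0,1]])
Kw=np.array([[307.48387876,0,315.94177966],[0,307.48387876,198.97951175],[0,0,1]])
M=np.array([[9.99999098e-01,-7.55860360e-04,1.11042019e-03,2.61911738e-04],[-1.29078641e-03,-3.11916762e-01,9.50108556e-01,-1.30136057e-01],[-3.71790724e-04,-9.50109132e-01,-3.11917456e-01,8.06303192e-02],[0,0,0,1]])
top=(Kt,R.from_rotvec([2.11618668,-2.18293877,0.08903307]).as_matrix(),np.array([-0.02118914,0.56911774,1.10357556]))
side=(Ks,R.from_rotvec([0.12936989,-2.787809,1.30605324]).as_matrix(),np.array([0.57039834,0.13196825,0.89125046]))
def wcam(p,q):
    T=np.eye(4);T[:3,:3]=R.from_quat(q).as_matrix();T[:3,3]=p
    C=np.linalg.inv(T@M); return (Kw,C[:3,:3],C[:3,3])
def proj(c,X):
    Y=np.atleast_2d(X)@c[1].T+c[2]; Y=Y@c[0].T; return Y[:,:2]/Y[:,2:]
def ray(c,px,z):
    d=c[1].T@np.linalg.inv(c[0])@np.array([px[0],px[1],1.]); o=-c[1].T@c[2]
    return o+d*(z-o[2])/d[2]
def Rport(yaw): # x up slope (+x), z outward
    a=np.radians(32); z=np.array([-np.sin(a),0,np.cos(a)]); x=np.array([np.cos(a),0,np.sin(a)])
    return R.from_euler('z',yaw).as_matrix()@np.column_stack([x,np.cross(z,x),z])
def Rflat(yaw): return R.from_euler('z',yaw).as_matrix()
def fit(obs,Rf,p0,fixz=None):
    """obs: list of (cam, model Nx3 , px Nx2); params x,y,z,yaw"""
    def f(v):
        z=v[2] if fixz is None else fixz
        return np.concatenate([(proj(c,np.array(m)@Rf(v[3]).T+[v[0],v[1],z])-px).ravel() for c,m,px in obs])
    r=least_squares(f,p0,loss='soft_l1')
    v=r.x.copy()
    if fixz is not None:v[2]=fixz
    return v,f(r.x).reshape(-1,2)
PL=lambda sx,sy:[sx*.065,sy*.075,0]
ST=lambda sx,sy,z=.0115:[sx*.022,sy*.038,z]
E
cat > f0.py <<'E'
from h import *
np.set_printoptions(precision=4,suppress=True)
tc=lambda a,s,o:(np.array(a,float)+.5)/s-.5+o
T=tc([(197,305),(362,313),(208,391),(371,398),(116,204),(446,216),(462,472),(152,458)],600/110,[140,155])
mT=[ST(1,1),ST(1,-1),ST(-1,1),ST(-1,-1),PL(1,1),PL(1,-1),PL(-1,-1),PL(-1,1)]
S=tc([(436,227),(540,282),(387,416),(502,473),(340,110),(632,258),(225,478)],5,[215,245])
mS=[ST(1,-1),ST(-1,-1),ST(1,1),ST(-1,1),PL(1,-1),PL(-1,-1),PL(1,1)]
for o in ([(top,mT,T)],[(side,mS,S)],[(top,mT,T),(side,mS,S)]):
    v,r=fit(o,Rport,[.5,.3,.1,0]);print("port",v,np.abs(r).max())
C=lambda sx,sy:[sx*.055,sy*.055,.008]
H=lambda sx,sy:[sx*.022,sy*.038,.008]
T=tc([(357,240),(503,300),(445,448),(298,384),(360,292),(464,334),(441,395),(336,351)],4,[280,155])
m=[C(1,1),C(1,-1),C(-1,-1),C(-1,1),H(1,1),H(1,-1),H(-1,-1),H(-1,1)]
S=tc([(473,296),(412,380),(281,334)],712/190,[250,110]); mS=[C(-1,-1),C(-1,1),C(1,1)]
S2=tc([(427,298),(381,353),(327,335)],712/190,[250,110]); mS=mS+[H(-1,-1),H(-1,1),H(1,1)];S=np.vstack([S,S2])
for o in ([(top,m,T)],[(side,mS,S)],[(top,m,T),(side,mS,S)]):
    v,r=fit(o,Rflat,[.5,-.1,0,-.3],fixz=0.);print("cov",v,np.abs(r).max())
for p in [(658,320),(756,272)]: print("wing",ray(top,tc(p,4,[280,155]),.124))
E
python3 f0.py
```

```text
port [ 0.5584  0.2743  0.1107 -0.0793] 0.4952676299992902
port [ 0.5599  0.2754  0.106  -0.0717] 0.9768336324700613
port [ 0.5595  0.2758  0.1065 -0.0742] 1.0691606705735808
cov [ 0.4901 -0.2017  0.     -0.4283] 0.967173326061129
cov [ 0.4915 -0.194   0.     -0.4239] 0.9579136136504189
cov [ 0.4906 -0.2004  0.     -0.4319] 1.6824295029329335
wing [ 0.4941 -0.3448  0.124 ]
wing [ 0.5214 -0.4056  0.124 ]
```

```bash
cat >> h.py <<'E'
def tool(Rb,s=1): # tool x = s*body x, tool y = -body z
    x=s*Rb[:,0]; y=-Rb[:,2]; return R.from_matrix(np.column_stack([x,y,np.cross(x,y)])).as_quat()
E
python3 - <<'E'
from workcell import *
from h import *
np.set_printoptions(precision=3,suppress=True)
cov=np.array([.4904,-.2]);P=np.array([.5593,.2755,.1065])
for s in (1,-1):
    for nm,p,Rb in (("cov hov",[*cov,.14],Rflat(-.43)),("cov",[*cov,.033],Rflat(-.43)),("port hov",P+Rport(-.075)[:,2]*.14,Rport(-.075)),("port",P+Rport(-.075)[:,2]*.033,Rport(-.075))):
        print(s,nm,inverse_kinematics(p,tool(Rb,s)))
for a in np.radians(range(0,360,30)):
    print(np.degrees(a),inverse_kinematics([.508,-.375,.11],tool(Rflat(a))))
print(get_qpos())
E
```

```text
1 cov hov [-0.616  0.149  1.826 -0.     1.167 -0.186]
1 cov [-0.616  0.318  1.871 -0.     0.952 -0.186]
1 port hov [ 0.449 -0.137  2.026 -0.381  0.794  0.729]
1 port [ 0.389  0.109  1.983 -0.443  0.586  0.778]
-1 cov hov [-0.616  0.149  1.826  0.     1.167  2.956]
-1 cov [-0.616  0.318  1.871  0.     0.952  2.956]
-1 port hov [ 0.449 -0.137  2.026 -0.381  0.794 -2.412]
-1 port [ 0.389  0.109  1.983 -0.443  0.586 -2.364]
0.0 [-0.827  0.431  1.543 -0.     1.169 -0.827]
29.999999999999996 [-0.827  0.431  1.543 -0.     1.169 -1.351]
59.99999999999999 [-0.827  0.431  1.543 -0.     1.169 -1.874]
90.0 [-0.827  0.431  1.543 -0.     1.169 -2.398]
119.99999999999999 [-0.827  0.431  1.543 -0.     1.169 -2.921]
150.0 [-0.827  0.431  1.543 -0.     1.169  2.838]
180.0 [-0.827  0.431  1.543 -0.     1.169  2.315]
210.00000000000003 [-0.827  0.431  1.543  0.     1.169  1.791]
239.99999999999997 [-0.827  0.431  1.543 -0.     1.169  1.267]
270.0 [-0.827  0.431  1.543 -0.     1.169  0.744]
300.0 [-0.827  0.431  1.543 -0.     1.169  0.22 ]
330.0 [-0.827  0.431  1.543 -0.     1.169 -0.303]
[-1.348  0.159  1.598 -0.     1.386 -0.21 ]
```

```bash
python3 - <<'E'
from workcell import *
from h import *
P=np.array([.5593,.2755,.1065]);Rp=Rport(-.075)
goto(P+Rp[:,2]*.14,tool(Rp))
hold(.2)
p,q=get_position(),get_eef_rot();c=camera("wrist")
cv2.imwrite("pics/w_port.png",c["pixels"][:,:,::-1]);np.savez("w_port.npz",p=p,q=q)
print(get_t())
cov=[.4904,-.2]
goto([*cov,.15],tool(Rflat(-.43)))
hold(.2)
p,q=get_position(),get_eef_rot();c=camera("wrist")
cv2.imwrite("pics/w_cov.png",c["pixels"][:,:,::-1]);np.savez("w_cov.npz",p=p,q=q)
print(get_t(),p)
E
```

```text
3.35
5.375 [ 0.49066941 -0.19922488  0.15010493]
```

View pics/w_port.png

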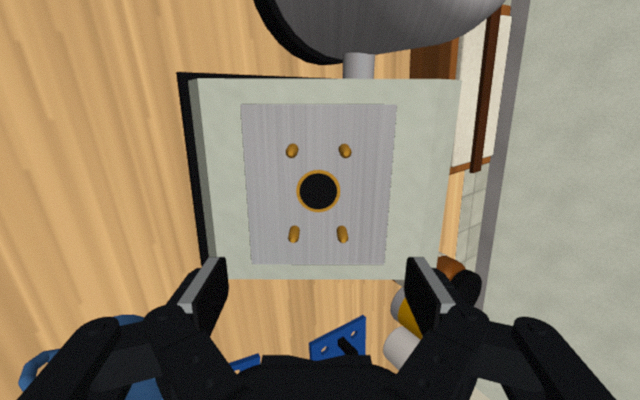

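View pics/w_cov.png

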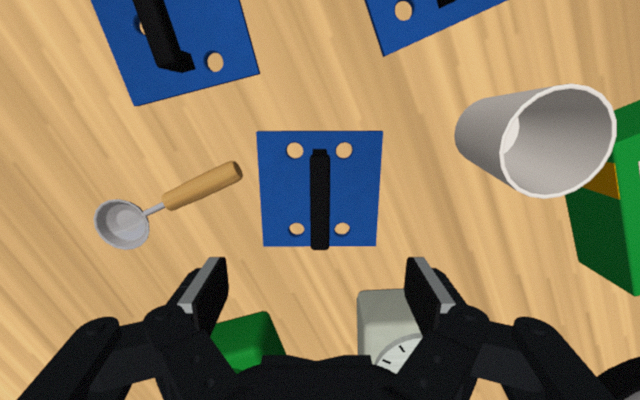

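Both wrist views are clear. The port plate spans (241–397, 104–265) with its studs near (292,151), (345,151), (294,234) and (342,234). The cover spans (257–383, 131–246) and its oblong of four holes is confirmed.

```bash
cat > f1.py <<'E'
from h import *
np.set_printoptions(precision=4,suppress=True)
def blobs(mask,minA,maxA):
    n,l,s,c=cv2.connectedComponentsWithStats(mask.astype(np.uint8))
    return [(c[i],s[i,4]) for i in range(1,n) if minA<s[i,4]<maxA]
def quadcorners(mask):
    cn=max(cv2.findContours(mask.astype(np.uint8),cv2.RETR_EXTERNAL,cv2.CHAIN_APPROX_NONE)[0],key=cv2.contourArea)
    q=cv2.approxPolyDP(cn,8,True)[:,0].astype(np.float32)
    return q
im=cv2.imread("pics/w_port.png");hsv=cv2.cvtColor(im,cv2.COLOR_BGR2HSV)
sub=np.zeros(im.shape[:2],bool);sub[110:262,255:382]=1
b=[x for x in blobs(sub&(hsv[...,1]>110)&(hsv[...,2]>70),25,400) if np.hypot(*(x[0]-[318,191]))>35]
for x in b:print(x)
pts=np.array([x[0] for x in b]);
md=[ST(1 if x>318 else -1,1 if y<191 else -1) for x,y in pts]
cor=np.array([(241,104),(397,104),(385,265),(251,265)],np.float32)
g=cv2.cvtColor(im,cv2.COLOR_BGR2GRAY)
d=np.load("w_port.npz");cw=wcam(d['p'],d['q'])
mp=[PL(-1,1),PL(1,1),PL(1,-1),PL(-1,-1)]
for o in ([(cw,md,pts)],[(cw,md+mp,np.vstack([pts,cor]))]):
    v,r=fit(o,Rport,[.559,.275,.106,-.07]);print("port",v,np.abs(r).max())
    v,r=fit(o,Rport,[.559,.275,.106,-.07],fixz=.1065);print("port fixz",v,np.abs(r).max())
im=cv2.imread("pics/w_cov.png");hsv=cv2.cvtColor(im,cv2.COLOR_BGR2HSV)
blue=(hsv[...,0]>100)&(hsv[...,0]<125)&(hsv[...,1]>120)
sub=np.zeros(im.shape[:2],bool);sub[115:255,245:395]=1
q=quadcorners(cv2.morphologyEx((sub&blue).astype(np.uint8),cv2.MORPH_CLOSE,np.ones((25,25))));print(q)
s2=np.zeros_like(sub);s2[138:242,265:375]=1
b=blobs(s2&~blue&(hsv[...,2]>110),40,600)
for x in b:print(x)
pts=np.array([x[0] for x in b])
d=np.load("w_cov.npz");cw=wcam(d['p'],d['q'])
mh=[[np.sign(x-320)*.022,np.sign(190-y)*.038,.008] for x,y in pts]
qq=np.array([[257,131],[383,131],[377,246],[264,246]],float)
mq=[[-.055,.055,.008],[.055,.055,.008],[.055,-.055,.008],[-.055,-.055,.008]]
for o in ([(cw,mh,pts)],[(cw,mq,qq)]):
    v,r=fit(o,Rflat,[.49,-.2,0,-.43],fixz=0.);print("cov",v,np.abs(r).max())
    v,r=fit(o,Rflat,[.49,-.2,0,-.43]);print("cov free z",v,np.abs(r).max())
E
python3 f1.py
```

```text
(array([291.6462, 150.3077]), np.int32(130))
(array([344.5538, 150.4385]), np.int32(130))
(array([293.6621, 233.8897]), np.int32(145))
(array([341.9589, 233.8425]), np.int32(146))
port [ 0.5601  0.2763  0.11   -0.0775] 0.04295863296269431
port fixz [ 0.5622  0.275   0.1065 -0.0802] 0.8123771808797642
port [ 0.5597  0.2762  0.1112 -0.08  ] 0.9919855807268618
port fixz [ 0.5621  0.275   0.1065 -0.0831] 2.8753535997259405
[[257. 132.]
 [264. 245.]
 [375. 244.]
 [381. 131.]]
(array([294.8438, 149.7455]), np.int32(224))
(array([343.5476, 149.6714]), np.int32(210))
(array([296.6779, 227.9732]), np.int32(149))
(array([341.6054, 227.6939]), np.int32(147))
cov [ 0.4937 -0.2012  0.     -0.4262] 0.5831652739172171
cov free z [ 0.4934 -0.2021 -0.0038 -0.4262] 0.1611013565990902
cov [ 0.4941 -0.2028  0.     -0.4248] 0.7099076622611165
cov free z [ 0.4942 -0.2026  0.001  -0.4251] 0.8194093670908842
```

```bash
python3 - <<'E'
from workcell import *
from h import *
np.set_printoptions(precision=4,suppress=True)
cov=[.494,-.2026];q=tool(Rflat(-.4255))
goto([*cov,.085],q)
move_linear([*cov,.033],q,feed=.08)
print(get_t(),get_position(),get_ft_force())
clamp()
print(get_t(),get_grip_width(),get_position(),get_ft_force())
move_linear([*cov,.19],q,feed=.15)
hold(.2)
p,qq=get_position(),get_eef_rot();c=camera("wrist")
cv2.imwrite("pics/w_held.png",c["pixels"][:,:,::-1]);np.savez("w_held.npz",p=p,q=qq)
print(get_t(),get_grip_width(),p,get_ft_force(),get_wrist_torque())
E
```

```text
6.5417 [ 0.4942 -0.2028  0.0332] [ 0.6664  0.457  -0.4564]
7.1833 0.014769667439063364 [ 0.4941 -0.2027  0.0333] [-0.592   0.2749  2.6103]
8.6333 0.014607789820109846 [ 0.4936 -0.2023  0.1891] [ 0.3163  0.8514 -2.1402] [0.0407 0.0393 0.055 ]
```

View pics/w_held.png

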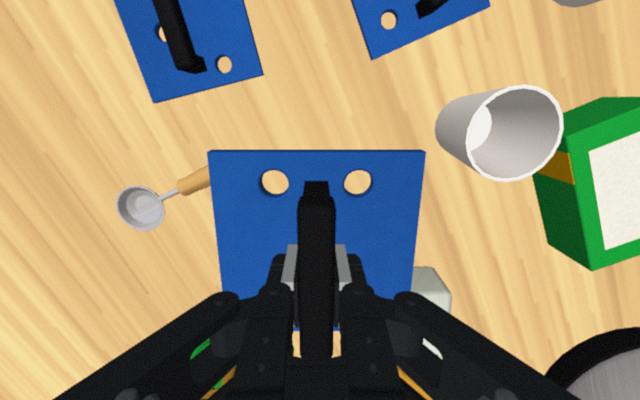

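```bash
python3 - <<'E'
from h import *
np.set_printoptions(precision=4,suppress=True)
c0=wcam([0,0,0],[0,0,0,1])
im=cv2.imread("pics/w_held.png")
cv2.imwrite("pics/heldcrop.png",cv2.resize(im[135:300,195:440],(784,528),interpolation=cv2.INTER_CUBIC))
for y in (.022,.025,.028):
  print(y,proj(c0,[[-.055,y,.055],[.055,y,.055],[-.055,y+.008,.055],[.055,y+.008,.055],[-.055,y,-.02],[.055,y,-.02],[-.022,y,.038],[.022,y,.038]]).round(1).tolist())
E
```

```text
0.022 [[204.1, 152.5], [425.9, 152.3], [209.4, 149.9], [420.6, 149.8], [219.0, 283.2], [411.3, 283.0], [272.2, 185.5], [357.9, 185.4]]
0.025 [[206.2, 151.5], [423.8, 151.4], [211.3, 149.0], [418.8, 148.9], [220.6, 280.3], [409.8, 280.1], [273.0, 183.9], [357.2, 183.9]]
0.028 [[208.1, 150.5], [421.9, 150.4], [213.1, 148.1], [417.0, 148.0], [222.1, 277.4], [408.3, 277.2], [273.7, 182.4], [356.5, 182.4]]
```

View pics/heldcrop.png

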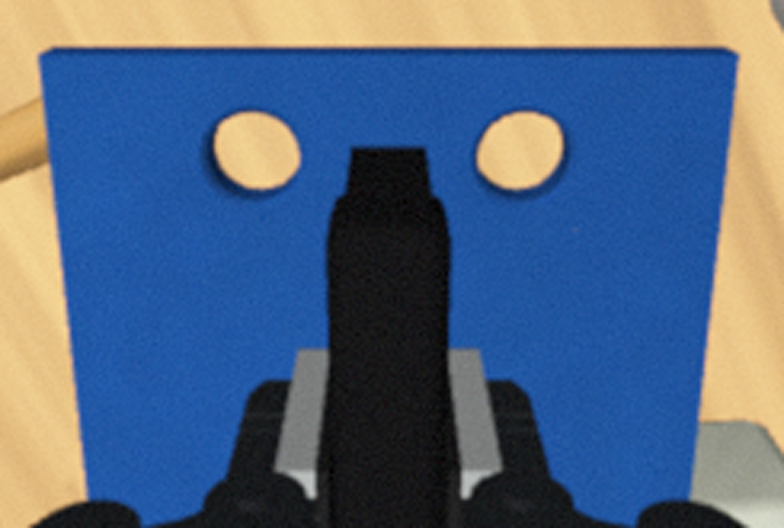

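```bash
cat > tgt.py <<'E'
from h import *
Rp=Rport(-.078); P=np.array([.5601,.2763,.110])+Rp@np.array([-.00085,.0008,0]); Q=tool(Rp)
def at(h,dx=0,dy=0): return P+Rp@np.array([dx,dy,.033+h])
E
python3 - <<'E'
from workcell import *
from tgt import *
np.set_printoptions(precision=4,suppress=True)
goto(at(.055),Q); hold(.3)
p,qq=get_position(),get_eef_rot();c=camera("wrist")
cv2.imwrite("pics/w_pre.png",c["pixels"][:,:,::-1])
s=camera("side")["pixels"][:,:,::-1];cv2.imwrite("pics/s_pre.png",cv2.resize(s[200:380,200:400],(660,594)))
print(get_t(),get_grip_width(),Rp.T@(p-at(.055)),(R.from_quat(Q).inv()*R.from_quat(qq)).as_rotvec(),get_ft_force())
E
```

```text
10.8 0.01492354492678203 [ 0.0003 -0.0005 -0.0002] [-0.0006  0.0008  0.    ] [-0.7005 -0.4971 -2.3381]
```

View pics/w_pre.png

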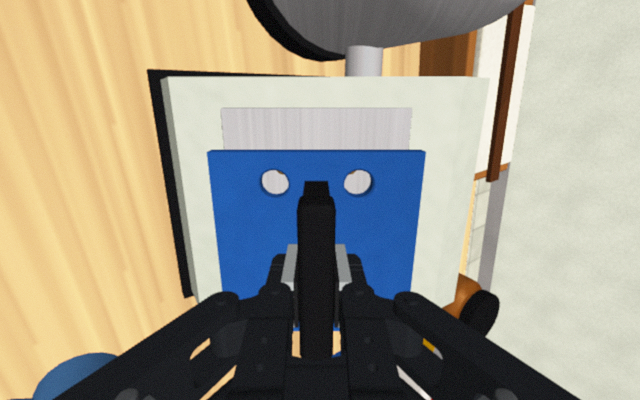

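View pics/s_pre.png

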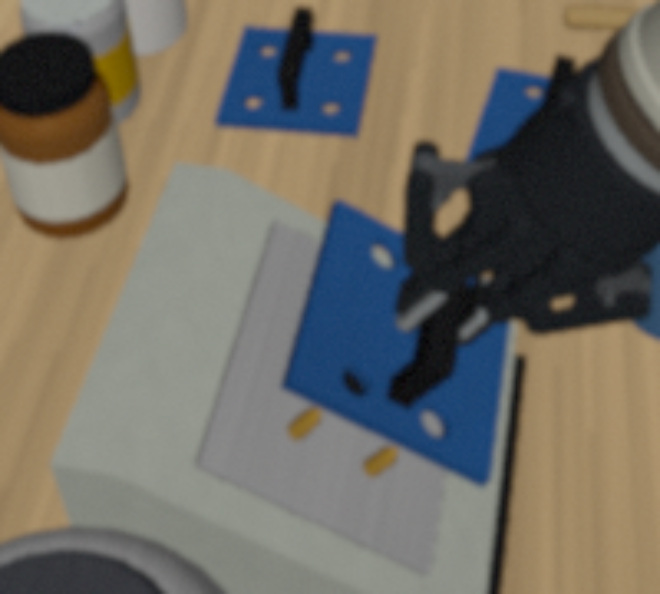

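```bash
python3 - <<'E'
from workcell import *
from tgt import *
np.set_printoptions(precision=4,suppress=True)
move_linear(at(.026,-.0003,.0005),Q,feed=.05); hold(.2)
p=get_position();c=camera("wrist")["pixels"][:,:,::-1]
cv2.imwrite("pics/w_pre2.png",cv2.resize(c[90:300,190:450],(780,630))[:600])
s=camera("side")["pixels"][:,:,::-1];cv2.imwrite("pics/s_pre2.png",cv2.resize(s[230:370,220:370],(640,597),interpolation=cv2.INTER_CUBIC))
print(get_t(),Rp.T@(p-at(.026)),get_ft_force())
E
```

```text
11.8333 [0.0001 0.0007 0.0003] [-0.7412 -0.8987 -2.2193]
```

View pics/w_pre2.png

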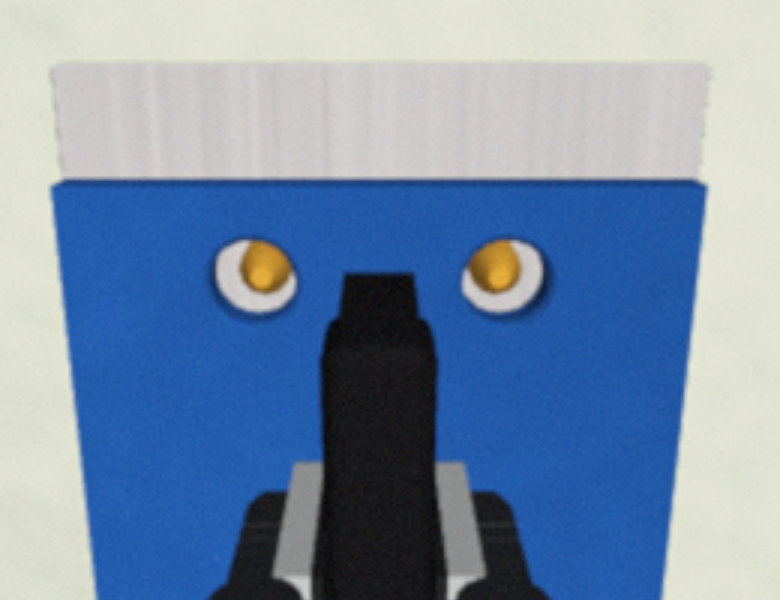

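View pics/s_pre2.png

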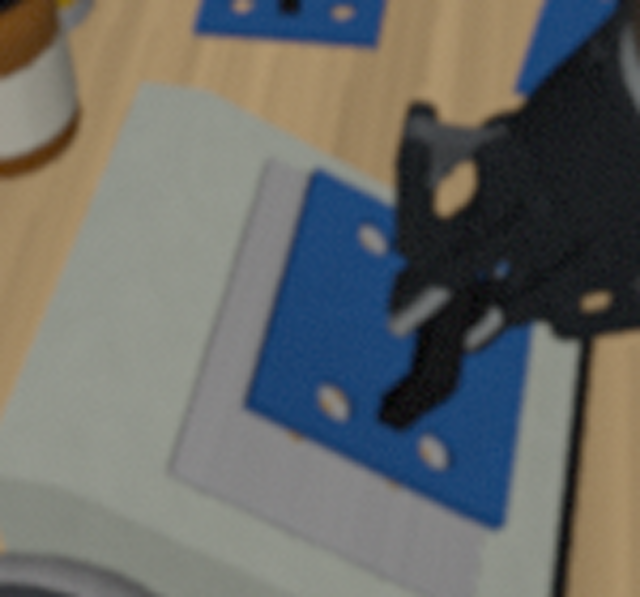

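```bash
python3 - <<'E'
from h import *
c0=wcam([0,0,0],[0,0,0,1])
for y in (.025,.033,.036,.047): print(y,((proj(c0,[[.02285,y,.0372],[-.02115,y,.0372],[.02285,y,.0297],[.02285,y,.0447]])-[190,90])*3).round(0).tolist())
E
```

```text
0.025 [[506.0, 286.0], [254.0, 286.0], [504.0, 327.0], [508.0, 244.0]]
0.033 [[500.0, 274.0], [260.0, 274.0], [499.0, 313.0], [502.0, 234.0]]
0.036 [[498.0, 270.0], [262.0, 270.0], [497.0, 309.0], [500.0, 230.0]]
0.047 [[491.0, 256.0], [268.0, 256.0], [490.0, 292.0], [493.0, 218.0]]
```

Studs sit centred in the holes, with tips at crop (264,272) and (495,272) against a prediction of (262,270) and (498,270). I'll insert in steps, watching the force.

```bash
python3 - <<'E'
from workcell import *
from tgt import *
np.set_printoptions(precision=4,suppress=True)
f0=Rp.T@get_ft_force()
for h in (.018,.012,.007,.004,.002,.0005,-.001,-.002,-.003,-.004,-.005):
    move_linear(at(h,-.0003,0.),Q,feed=.04)
    f=Rp.T@get_ft_force()-f0
    print(h,f,Rp.T@(get_position()-P)-[0,0,.033],get_grip_width(),round(get_t(),2))
    if f[2]>8 or np.hypot(f[0],f[1])>12: break
c=camera("wrist")["pixels"][:,:,::-1]
cv2.imwrite("pics/w_in.png",cv2.resize(c[90:300,190:450],(780,630))[:600])
s=camera("side")["pixels"][:,:,::-1];cv2.imwrite("pics/s_in.png",cv2.resize(s[230:370,220:370],(640,597),interpolation=cv2.INTER_CUBIC))
E
```

```text
0.018 [ 0.107   0.7032 -0.9456] [-0.0008 -0.0002  0.0175] 0.014907667326649334 12.18
0.012 [ 0.3581  1.8109 -0.3424] [-0.0006 -0.0001  0.0117] 0.014625311575649948 12.48
0.007 [ 0.8412  2.16   -0.8736] [-0.0006 -0.0001  0.0067] 0.01510355013716255 12.76
0.004 [-0.2455  0.3314 -1.4352] [-0.0004 -0.0001  0.0038] 0.015281198313588278 13.01
0.002 [ 0.2277  1.223  -0.8455] [-0.0004 -0.      0.0019] 0.015137076245088288 13.26
0.0005 [-0.0632  0.9697  1.3868] [-0.0001  0.0001  0.0007] 0.015229272857677667 13.51
-0.001 [-5.8284 -3.1481 25.2968] [-0.0001  0.0002  0.0006] 0.014600486433305589 13.76
```

View pics/w_in.png

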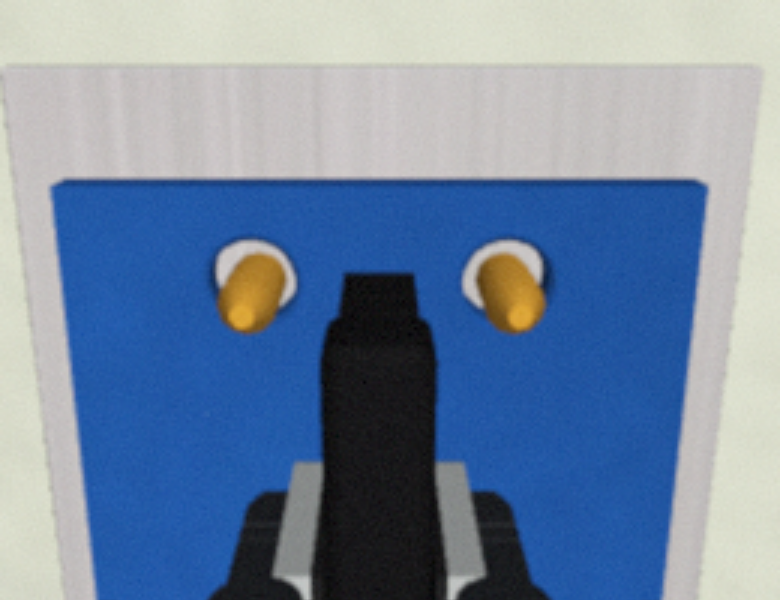

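View pics/s_in.png

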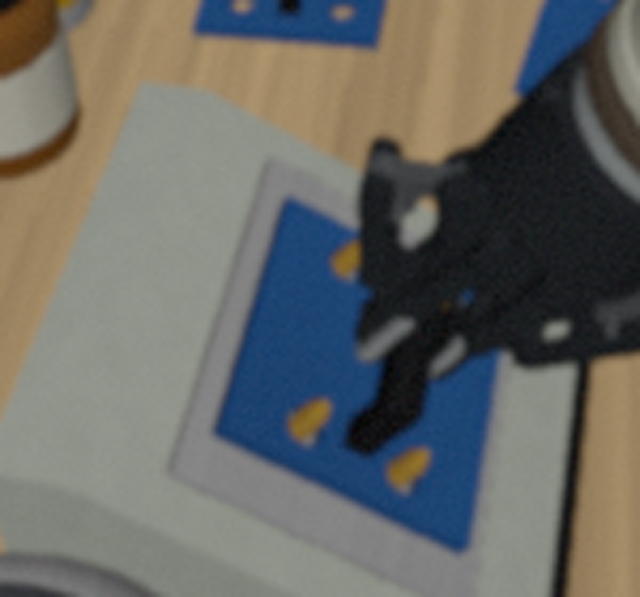

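The cover is through on all visible studs and met the face at the expected depth (25 N). I'll ease off, release, retreat and look.

```bash
python3 - <<'E'
from workcell import *
from tgt import *
np.set_printoptions(precision=4,suppress=True)
move_linear(at(.0001,-.0003,0.),Q,feed=.04)
print(Rp.T@get_ft_force())
ungrasp()
print(get_t(),get_grip_width(),get_ft_force())
move_linear(at(.11),Q,feed=.2); hold(.15)
p,q=get_position(),get_eef_rot();c=camera("wrist")["pixels"][:,:,::-1]
cv2.imwrite("pics/w_rel.png",c);np.savez("w_rel.npz",p=p,q=q)
s=camera("side")["pixels"][:,:,::-1];cv2.imwrite("pics/s_rel.png",cv2.resize(s[230:370,220:370],(640,597),interpolation=cv2.INTER_CUBIC))
print(get_t())
E
```

```text
[-4.2862 -0.7582  9.1574]
14.7917 0.08548628393134414 [ 0.3594 -0.1291 -0.3723]
15.7417
```

View pics/w_rel.png

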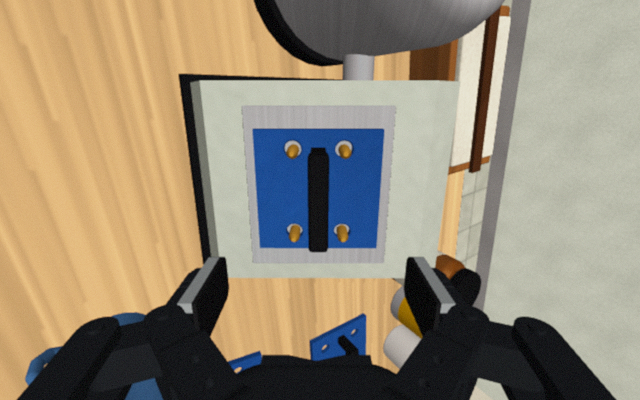

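View pics/s_rel.png

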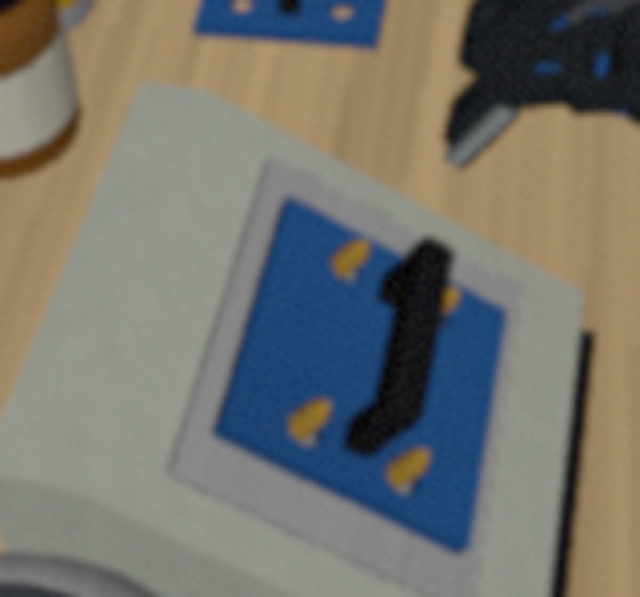

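The cover sits on all four studs with the handle outwards: plate margins are even and a brass tip shows in each hole at (293,149), (344,149), (294,232) and (342,232). Next is the white timer's key.

```bash
python3 - <<'E'
from workcell import *
from h import *
q=tool(Rflat(np.radians(24.2)))
print(inverse_kinematics([.508,-.375,.225],q))
goto([.508,-.375,.225],q);hold(.2)
p,q=get_position(),get_eef_rot();c=camera("wrist")["pixels"][:,:,::-1]
cv2.imwrite("pics/w_key.png",c);np.savez("w_key.npz",p=p,q=q);print(get_t(),get_qpos()[5])
E
```

```text
[-8.26949191e-01  3.16773302e-01  1.45048614e+00 -4.44089210e-16
  1.37433322e+00 -1.24931887e+00]
18.3417 -1.2492269989502542
```

View pics/w_key.png

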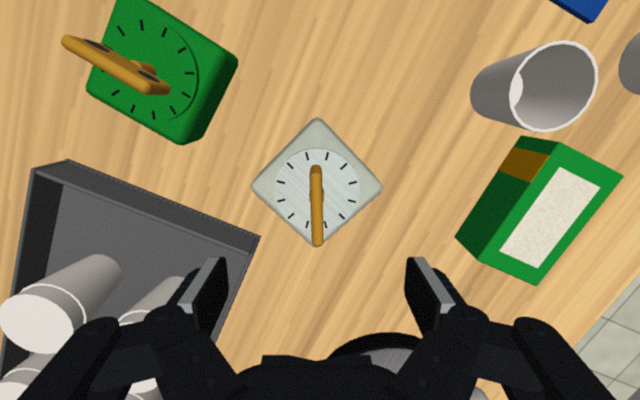

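```bash
python3 - <<'E'
from h import *
np.set_printoptions(precision=4,suppress=True)
d=np.load("w_key.npz");c=wcam(d['p'],d['q'])
b=np.array([ray(c,x,.06) for x in [(251,186),(316,118),(382,188),(317,246)]]);print(b,b.mean(0))
im=cv2.imread("pics/w_key.png");h=cv2.cvtColor(im,cv2.COLOR_BGR2HSV)
m=(h[...,1]>120)&(h[...,2]>80);s=np.zeros_like(m);s[150:255,295:340]=1;m&=s
for r in range(160,250,6):
    x=np.where(m[r])[0]
    if len(x):print(r,x.min(),x.max(),(x.min()+x.max())/2)
for px in [(315.6,170),(317.5,240)]:
    for z in (.115,.124):print(px,z,ray(c,px,z))
cx=b.mean(0)
for z in(.086,.124):
    for sg in (1,-1):print(z,sg,proj(c,[cx[0]+sg*.032*np.cos(np.radians(-65.8)),cx[1]+sg*.032*np.sin(np.radians(-65.8)),z]))
E
```

```text
[[ 0.451  -0.4031  0.06  ]
 [ 0.4831 -0.3167  0.06  ]
 [ 0.5711 -0.3514  0.06  ]
 [ 0.5382 -0.4366  0.06  ]] [ 0.5108 -0.377   0.06  ]
166 312 319 315.5
172 310 320 315.0
178 310 321 315.5
184 310 321 315.5
190 310 322 316.0
196 310 323 316.5
202 311 322 316.5
208 311 321 316.0
214 311 321 316.0
220 312 322 317.0
226 312 322 317.0
232 312 322 317.0
238 312 322 317.0
244 300 322 311.0
(315.6, 170) 0.115 [ 0.4979 -0.3505  0.115 ]
(315.6, 170) 0.124 [ 0.497  -0.3486  0.124 ]
(317.5, 240) 0.115 [ 0.5246 -0.4059  0.115 ]
(317.5, 240) 0.124 [ 0.5227 -0.402   0.124 ]
0.086 1 [[316.6091 226.5877]]
0.086 -1 [[316.6994 159.8789]]
0.124 1 [[316.7637 244.7303]]
0.124 -1 [[316.8809 169.348 ]]
```

```bash
python3 - <<'E'
from workcell import *
from h import *
np.set_printoptions(precision=3,suppress=True)
q=tool(Rflat(np.radians(25.5)));k=[.5102,-.3770]
goto([*k,.16],q)
move_linear([*k,.102],q,feed=.08)
hold(.1);print(get_t(),get_position(),get_ft_force())
clamp();hold(.1)
print(get_t(),get_grip_width(),get_position(),get_ft_force(),get_wrist_torque(),get_qpos()[5])
j=np.array(get_qpos()) if False else np.array(inverse_kinematics([*k,.102],q))
for i in range(3):
    j[5]+=.15; move_j(j)
    print(round(get_t(),2),get_qpos()[5],get_ft_force(),get_wrist_torque(),get_grip_width())
E
```

```text
19.6833 [ 0.511 -0.377  0.103] [ 0.22  -0.099 -0.206]
20.4583 0.009378147931519356 [ 0.51  -0.377  0.102] [-3.79  -0.528  2.482] [-0.035  0.412  0.177] -1.271710428205301
20.73 -1.1246012962901584 [-1.851  0.289  2.919] [ 0.099  0.203 -0.178] 0.00942461387190123
20.99 -0.9767990959194933 [1.653 0.56  2.178] [ 0.212 -0.161 -0.095] 0.009176989388956863
21.26 -0.8277746667808572 [5.321 0.479 1.009] [ 0.192 -0.73  -0.085] 0.00892161895868595
```

```bash
python3 - <<'E'
from workcell import *
from h import *
np.set_printoptions(precision=3,suppress=True)
hold(.3);print(get_ft_force(),get_wrist_torque(),get_joint_torque())
c=camera("wrist")["pixels"][:,:,::-1];cv2.imwrite("pics/w_k1.png",c)
s=camera("top")["pixels"][:,:,::-1];cv2.imwrite("pics/t_k1.png",cv2.resize(s[180:290,390:520],(709,600),interpolation=cv2.INTER_CUBIC))
E
```

```text
[5.691 0.268 0.819] [ 0.233 -0.812  0.003] [ -2.639 -46.924 -28.394  -1.219   0.762  -0.023]
```

View pics/w_k1.png

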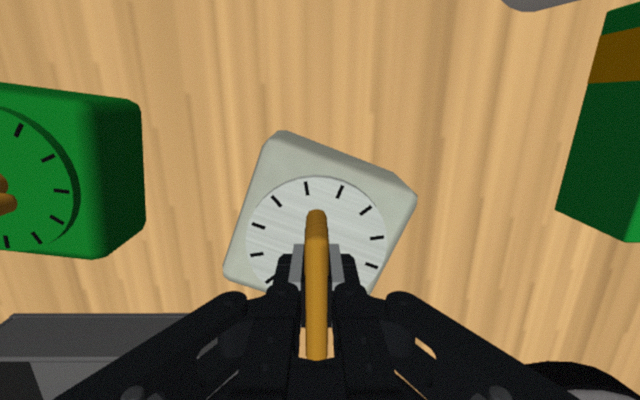

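```bash
python3 - <<'E'
from workcell import *
from h import *
np.set_printoptions(precision=3,suppress=True)
q=tool(Rflat(np.radians(25.5)));k=[.5102,-.3770]
j=np.array(get_qpos()); base=j.copy()
# command base: pose target, j6 from readback
t=np.array(inverse_kinematics([*k,.102],R.from_quat(get_eef_rot()).as_quat()));j[:5]=t[:5]
print(t,base)
while j[5]<2.85:
    j[5]+=.15; move_j(j)
    a=get_qpos()[5];w=get_wrist_torque();f=get_ft_force();tau=get_joint_torque()[5]
    print(round(get_t(),2),"cmd %.3f lag %.4f"%(j[5],j[5]-a),f,w,"tau6 %.3f"%tau,"%.4f"%get_grip_width())
    if abs(j[5]-a)>.05 or abs(tau)>1. or np.linalg.norm(f)>30: break
E
```

```text
[-0.827  0.446  1.539  0.001  1.155 -0.828] [-0.826  0.447  1.537  0.001  1.156 -0.827]
21.93 cmd -0.677 lag 0.0050 [ 7.86   0.915 -1.332] [ 0.162 -0.864 -0.041] tau6 0.053 0.0094
22.19 cmd -0.527 lag 0.0050 [ 9.89   0.353 -1.773] [ 0.106 -1.107 -0.086] tau6 0.069 0.0093
22.46 cmd -0.377 lag 0.0051 [12.539 -0.092 -2.748] [-0.023 -1.275 -0.057] tau6 0.079 0.0090
22.73 cmd -0.227 lag 0.0051 [13.364 -2.159 -4.613] [-0.179 -1.536 -0.034] tau6 0.088 0.0092
22.99 cmd -0.077 lag 0.0051 [16.141 -3.674 -6.197] [-0.214 -1.64  -0.061] tau6 0.096 0.0093
23.26 cmd 0.073 lag 0.0051 [17.539 -4.445 -7.76 ] [-0.392 -1.854  0.015] tau6 0.103 0.0093
23.52 cmd 0.223 lag 0.0051 [18.346 -6.642 -8.485] [-0.59  -1.945 -0.08 ] tau6 0.108 0.0091
23.79 cmd 0.373 lag 0.0051 [19.663 -7.18  -7.933] [-0.699 -2.235 -0.034] tau6 0.109 0.0092
24.06 cmd 0.523 lag 0.0051 [ 20.563  -9.695 -11.167] [-0.871 -2.309 -0.025] tau6 0.112 0.0096
24.32 cmd 0.673 lag 0.0052 [ 20.75  -11.022 -12.181] [-1.103 -2.317 -0.044] tau6 0.113 0.0096
24.59 cmd 0.823 lag 0.0052 [ 22.203 -13.213 -12.439] [-1.305 -2.349 -0.048] tau6 0.114 0.0093
24.86 cmd 0.973 lag 0.0051 [ 20.399 -13.955 -13.372] [-1.516 -2.448 -0.04 ] tau6 0.109 0.0091
25.12 cmd 1.123 lag 0.0051 [ 21.359 -15.2   -13.322] [-1.747 -2.399 -0.044] tau6 0.108 0.0092
25.39 cmd 1.273 lag 0.0051 [ 21.102 -16.517 -14.858] [-1.971 -2.264  0.012] tau6 0.106 0.0092
```

Key is turning, but my grip was about 1–2 mm off the axis, so side force built up (30 N). The force direction puts the axis nearer (.511,-.378). I'll regrip there and go on.

```bash
python3 - <<'E'
from workcell import *
from h import *
np.set_printoptions(precision=3,suppress=True)
ungrasp();hold(.1)
k=[.5112,-.3782,.104]
rot=get_eef_rot()
# exact vertical with present yaw
X=R.from_quat(rot).as_matrix()[:,0];yaw=np.arctan2(X[1],X[0]);q=tool(Rflat(yaw))
move_linear(k,q,feed=.05);hold(.1)
print(get_t(),get_position(),get_ft_force(),get_wrist_torque())
clamp();hold(.1)
print(get_grip_width(),get_ft_force(),get_wrist_torque(),get_qpos()[5])
j=np.array(inverse_kinematics(k,q))
while j[5]<2.85:
    j[5]+=.1; move_j(j)
    a=get_qpos()[5];w=get_wrist_torque();f=get_ft_force();tau=get_joint_torque()[5]
    print(round(get_t(),2),"cmd %.3f lag %.4f"%(j[5],j[5]-a),f,w,"tau6 %.3f"%tau,"%.4f"%get_grip_width())
    if abs(j[5]-a)>.05 or abs(tau)>.8 or np.linalg.norm(f)>30: break
E
```

```text
26.5667 [ 0.511 -0.378  0.104] [0.373 0.243 0.265] [0.035 0.014 0.017]
0.009054822845784329 [-4.373 -3.515 -0.57 ] [-0.408  0.28   0.146] 1.2734467202503084
27.59 cmd 1.374 lag 0.0017 [-3.891 -4.231 -0.211] [-0.441  0.418 -0.059] tau6 0.059 0.0092
27.84 cmd 1.474 lag 0.0074 [-3.871 -4.117  0.503] [-0.591  0.404  2.405] tau6 2.524 0.0089
```

Torque jumped from about 0 to 2.4 N·m with the lag growing, so the stop has been reached. I'll hold briefly to confirm, release while still against the stop, back off and look.

```bash
python3 - <<'E'
from workcell import *
from h import *
np.set_printoptions(precision=3,suppress=True)
hold(.2);print(get_wrist_torque(),get_qpos()[5])
ungrasp();hold(.1)
p=get_position();print(p,get_qpos()[5],get_ft_force(),get_wrist_torque())
move_linear([p[0],p[1],.225],feed=.15);hold(.2)
p,q=get_position(),get_eef_rot();c=camera("wrist")["pixels"][:,:,::-1]
cv2.imwrite("pics/w_k2.png",c)
s=camera("top")["pixels"][:,:,::-1];cv2.imwrite("pics/t_k2.png",s);cv2.imwrite("pics/s_k2.png",camera("side")["pixels"][:,:,::-1]);print(get_t())
X=R.from_quat(q).as_matrix()[:,0];print(np.degrees(np.arctan2(X[1],X[0])))
E
```

```text
[-0.513  0.414  2.405] 1.4660762084656518
[ 0.511 -0.378  0.104] 1.4737286310272684 [-0.303 -0.743 -0.138] [ 0.014 -0.02   0.037]
30.1667
-131.80523367665268
```

View pics/w_k2.png

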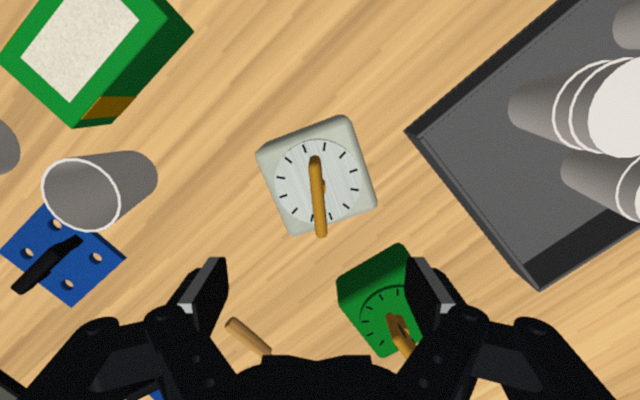

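View pics/t_k2.png

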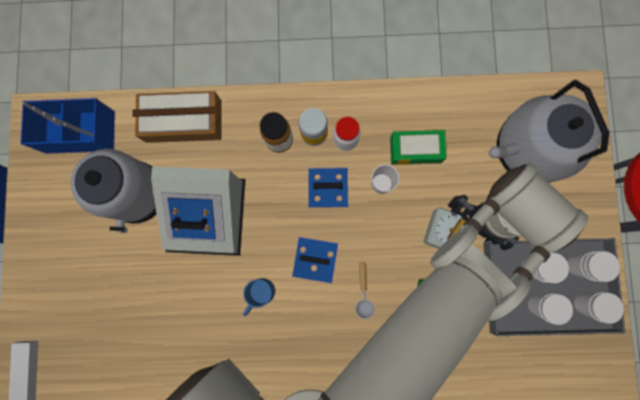

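View pics/s_k2.png

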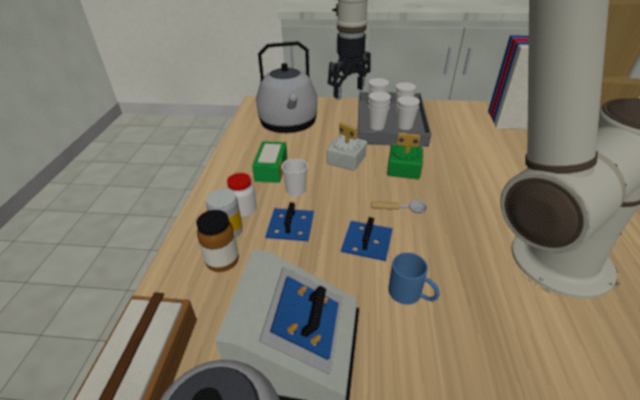

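The covers and bystanders are undisturbed. The wing now sits about 4° behind the gripper line, which fits the pads twisting against the stop. To confirm it didn't spring back, I'll regrip in line and wind gently to the stop again.

```bash
python3 - <<'E'
from workcell import *
from h import *
np.set_printoptions(precision=3,suppress=True)
q0=get_eef_rot();X=R.from_quat(q0).as_matrix()[:,0];yaw=np.arctan2(X[1],X[0])+.065
q=tool(Rflat(yaw));k=[.5112,-.3782,.104]
move_linear(k,q,feed=.12);hold(.1)
print(get_t(),get_qpos()[5],get_wrist_torque())
clamp();hold(.2)
print(get_grip_width(),get_ft_force(),get_wrist_torque(),get_qpos()[5])
j=np.array(inverse_kinematics(k,q))
for i in range(10):
    j[5]+=.02; move_j(j);hold(.1)
    a=get_qpos()[5];w=get_wrist_torque()
    print(round(get_t(),2),"cmd %.3f act %.4f"%(j[5],a),w)
    if w[2]>1.0: break
ungrasp();hold(.1)
p=get_position();move_linear([p[0],p[1],.225],feed=.15);hold(.2)
c=camera("wrist")["pixels"][:,:,::-1];cv2.imwrite("pics/w_k3.png",c)
print(get_t(),get_qpos()[5])
E
```

```text
31.425 1.408862652331324 [-0.037  0.004 -0.012]
0.0095259535111484 [-4.459 -3.421  1.006] [-0.323  0.344  0.79 ] 1.4071456470625276
32.65 cmd 1.429 act 1.4267 [-0.427  0.471  1.248]
34.675 1.4287763475470971
```

View pics/w_k3.png

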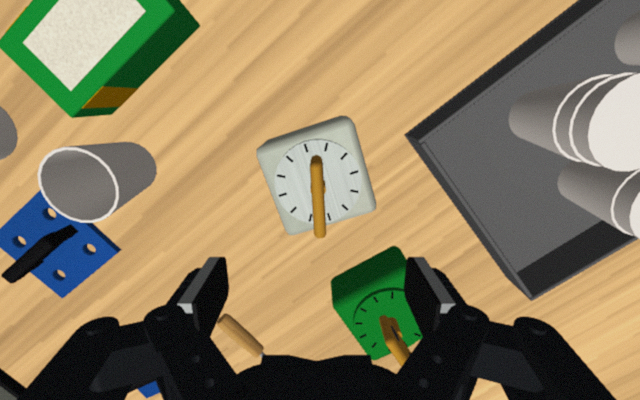

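The wing met the stop at once (0.8, then 1.2 N·m over 0.02 rad) and hasn't moved since release. The arm is clear, so I'm handing in.

```bash
python3 -c "
from workcell import *
print(get_t(),get_ft_force()); hand_in(); print(get_t())"
```

```text
34.675 [ 0.41134912  0.04930967 -0.61541107]
the job is handed in; nothing more can be done
the job is handed in; nothing more can be done
```

I set the oblong four-hole cover (cover_b) on the port's four studs, handle outwards, and released it. I then wound the white timer's brass key clockwise to its stop and handed in at 34.7 s of the 67 s allowed.

- **Cover:** It met the plate at the expected depth with about 25 N. The pictures after release show all four studs through the holes and even margins on the plate.
- **Key:** The wrist torque jumped to 2.4 N·m at the stop. A second gentle push met the stop again at once (0.8, then 1.2 N·m), and the wing was still there after release. The key's angle itself can't be read, so "fully wound" rests on those torque readings.
- **Off-axis grip:** My first grip on the key was 1–2 mm off its axis, and the side force built up to about 30 N. I regripped nearer the axis, and it stayed below 6 N after that.
- **Camera disagreement:** The cameras disagreed by 2–4 mm for most positions, and by up to 8 mm for the cover in the side view. I placed the cover using wrist-camera measurements only.
- **Everything else:** The other covers, the tea things and the green timer look unmoved. The arm was clear of everything when I handed in.

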